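Unhook the parts bin from the bench rack

TASK

Take the yellow parts bin off the bench rack: swing its lower end out and up while its lip stays on the ledge, so that the foot comes clear of the keeper strip, then lift the lip off the ledge. Carry it to the brown card and set it down (do not drop it) level on the middle of the card, with the black plug still inside, and let go; leave the blue bin hanging and do not disturb the other things.

Things in the scene. Friction and masses are not known exactly. Their poses are not given: they have to be found in the camera images.
- yellow_bin: Yellow open parts bin to be moved, hung at the back; 150 to 300 g; base 94 (its x) x 84 (its y) mm, back wall 80 mm high, front wall 45 mm, walls 3 mm. Origin: centre of the underside. x points from front to back, z up. It hangs upright, can be raised only 3 mm until its lower end has swung out about 12 degrees, and lifts straight up freely at 20 to 27 degrees.
- yellow_bin_grip (a point): Centre of the yellow bin's black grip plate, the place to pinch: 56 mm wide (bin y), 10 mm thick, 48 mm long, on top of the front wall, leaning 20 degrees forward (its upper edge is frontmost). At (-53.2, 0, 61.9) mm in the bin's frame, bin's axes. Along the slant the plate is free from 15 mm below to 24 mm above this point.
- yellow_bin_lip (a point): Inner corner of the yellow bin's lip at (53.3, 0, 76) mm in the bin's frame, bin's axes: a flat arm goes back over the ledge and a nib 4 mm thick runs 12 mm down behind it, sloping 30 degrees away from the bin. While hung, this corner sits on the ledge's rear top edge, and the bin turns about it when its lower end is swung out.
- yellow_bin_foot (a point): Rear end of the yellow bin's foot, at (61, 0, 5) mm in the bin's frame, bin's axes. The foot is a 4 mm thick strip that sticks 14 mm back from the bottom of the back wall and lies, while hung, 3 mm below the rack's keeper strip.
- blue_bin: Blue bin, same shape and size with a cap in it, hanging beside the yellow one (either side); leave it hanging. Origin: centre of its underside.
- ledge (a point): Middle of the rear top edge of the fixed grey rack's ledge, 150 mm above the bench. The ledge is an upright aluminium strip 4 mm thick, 270 mm long along this point's y; x points to the back of the rack, z up. A back sheet stands 21 mm behind this edge and ends 27 mm above it; a post 190 mm tall stands 150 mm to either side.
- keeper (a point): Middle of the front top edge of the rack's keeper, a steel strip 4 mm thick along y, 88 mm above the bench and 5.5 mm in front of the ledge's rear edge; the bins' back walls rest against it. Axes as the ledge's.
- card: Brown card on the bench, fixed, 150 x 140 x 4 mm. Origin: centre of its underside, z up.
- plug: Black round plug with a pale top, 54 mm wide, 44 mm high, 50 g, standing loose in the yellow bin. Origin: centre of its underside.
- cup: Pale cup of cotton swabs, 60 mm wide, 88 mm high, loose on the bench. Origin: centre of its underside.
- tape: Roll of green tape, 63 mm wide, 19 mm high, loose on the bench. Origin: centre of its underside.
There are look-alikes about, which are no part of the job. Several things have the shape of the blue_bin; the one meant has the colours described above.

How it is judged (in metres and radians):
On the way, in this order (a step that is already met when the one before it is completed fails the run):
1. the yellow bin's lower end is swung out by at least 9 degrees with its lip still on the ledge (angle between yellow_bin's own z axis and vertical above 0.157 rad and z of yellow_bin_lip in the frame of ledge below 0.008 m and x of yellow_bin_lip in the frame of ledge above -0.006 m), for 0.1 s.
2. the lip is lifted at least 25 mm above the ledge (z of yellow_bin_lip in the frame of ledge above 0.025 m), for 0.1 s.
At the end, for the whole second after the job is handed in: The yellow bin stands level (within 0.06 rad) and at rest on the card, its centre within 30 mm of the card's centre, with the plug inside it; the blue bin still hangs on the ledge (horizontal distance between yellow_bin and card below 0.03 m and height (world z) of yellow_bin below 0.01 m and angle between yellow_bin's own z axis and vertical below 0.06 rad and linear speed of yellow_bin below 0.02 m/s and x of plug in the frame of yellow_bin between -0.047 and 0.047 m and y of plug in the frame of yellow_bin between -0.042 and 0.042 m and z of plug in the frame of yellow_bin below 0.045 m and height (world z) of blue_bin above 0.065 m and angle between blue_bin's own z axis and vertical below 0.12 rad); the robot touches nothing.
It fails at once if the blue bin is knocked (moved over 20 mm) (distance of blue_bin from where it was at the start of the episode above 0.02 m).
It fails at once if the swab cup or the tape is pushed over 30 mm or the cup tipped (distance of any of cup, tape from where it was at the start of the episode above 0.03 m or angle between cup's own z axis and vertical above 0.5 rad).
It fails at once if the yellow bin is dropped (over 0.5 m/s while the fingers do not touch it) (linear speed of yellow_bin above 0.5 m/s and contact force between the fingers and yellow_bin below 0.1 N).
It also fails if it takes over 53 s, if anything falls off the work surface, if the arm or the gripper's body presses on something with over 40 N, if the wrist force passes 120 N, or if a joint passes its speed limit or range.

ROBOT

A 6-joint arm with a two-finger parallel gripper is mounted at the origin on a cart in front of the work surface, level with it; the furniture and walls round the work are solid. World frame = base frame: x ahead of the robot, y to its left, z up, the work surface at z = 0. Lengths are in mm, angles in rad, forces in N, time in s.
With the tool pointing down it reaches from about 275 to 725 mm from the base axis. Payload 5.6 kg.
Tool frame: the origin (TCP) lies midway between the tips of the shut fingers; the grasp point (between the pads) lies arm.grip_point_offset behind it (arm.grip_point_offset is the distance from the TCP to the grasp point, in mm); z points along the fingers, x is the direction in which the jaws open and shut, and the axes are right-handed (so a half turn about z gives the same grasp; the last joint's range is limited). The gripper opens to 85 mm and grips with 20 to 120 N. Pads are 22 mm wide; open, the fingers measure 114 mm over their backs; the gripper's body (76 mm by 85 mm) begins 54 mm behind the grasp point. The pads swing forward as they close: fully open they stand 13 mm farther back than shut.
Start: joints at [1.386, 0.255, 0.108, 0, -1.424, -0.285], TCP at [248.963, 490.419, 231.283] pointing down, gripper open.
Joint ranges: [-2.95, 2.95], [-1.21, 1.97], [-1.09, 1.5], [-2.87, 1.71], [-2.94, -0.07], [-3.05, 3.05]. Speed limits (rad/s): [2.57, 2.57, 3.14, 3.14, 3.14, 3.14].

INTERFACE

Orientations are given as a unit quaternion [w, x, y, z].
In Python, from workcell import arm gives the robot as it stands.
- The arm moves only by the tool send_rows, never from a script. Its argument "commands" is a list of rows, each a list of 7 numbers: the closure, from -1 (fully open) to 1 (shut), then the shift along the tool's x, y, z scaled (see below), then the turn, a rotation vector about the tool's x, y, z scaled (see below). In form: [[gripper, x, y, z, rx, ry, rz], ...]. A call has 1 to 12 rows; each row is the pose to reach, as a shift and turn from the pose measured when the call began, along the tool's axes at that moment; what a row does not reach only later rows make up. The controller multiplies each number of a shift by 0.8 m and each number of a turn by 90 degrees. A row lasts 1/8 s, in which the tool goes at most 62.5 mm and 10.7 degrees, less where a joint would pass 70% of its speed; a pose out of reach is approached as far as the arm can. A call with a number of a shift or a turn outside -1 to 1 is refused whole. A call with a gripper value outside its range is refused whole. The fingers move at their own pace and stop on an object; "squeeze" is the grip in N (left out, the last holds). Time passes only in rows, so rows that repeat a pose let the fingers close. It gives the time, the measured TCP pose, the force and the opening at its end, in the units of the state.
- arm.state(): the state, without advancing time (a new reading comes with each control period).
- arm.grab_frame(name): name is "side" or "top"; returns the picture (480x640x3 uint8, blue, green, red); there is no depth.
- arm.camera_params(name): a dict with "fx", "fy", "cx", "cy" (pixels), "R" (3x3) and "t" (3): a world point X has camera coordinates R X + t. Camera axes: x right, y down, z forward; pixel columns grow to the right and rows downward; lengths in mm; the calibration is good to about 2 mm. A picture is of the moment at which its call begins. camera_params takes no time and is no camera call.
- arm.job_done(): hands the job in, once; it reports no verdict.
Trained networks look in the newest picture that a camera, given by its name, has taken for a name from the list of things; names that differ only in an ending like _2 or _b are one class to them, and where a whole thing is asked for, a point or a joint stands for the part that bears it (a point fixed in the world has none). Each returns a list of dicts, best first, with "confidence" (0 to 1); they miss things now and then, are a little off and sometimes report something else, mostly with a low value. They report only what shows in the picture. A call takes as long as a camera call. They do not tell look-alikes from the thing itself.
- arm.outline_of(camera, query): "mask" (480x640 bool, what is visible of it) and "pixel" ([column, row] in pixels, amid what is visible of it).
The state is a dict: "time_s": time; "joint_positions": joint angles; "qvel": joint speeds; "joint_torque": joint torques, N m; "position": TCP position; "tool_rot": TCP orientation; "force": force on the tool from outside, world axes, zero at the start; "ft_torque": the same for the moment, N m; "finger_gap": finger opening in mm.
Only numpy, scipy, OpenCV 4.12 (cv2) and the standard library are available. Lean on these libraries where they do the work, as an engineer would, in place of code of your own. Each camera call takes 0.05 s, during which the arm holds its last target.

## Working session

There is one attempt and no reset: what is moved stays moved. The work goes in short steps, Python scripts to look and compute and a tool call to move; the robot and the scene stay as the last step left them, time stands still between calls to the robot, and variables do not carry over. Pictures are saved under pics/ and viewed, and the job is handed in when it is done.

Besides the shell and the picture viewer there is one more tool, called after ">>>" as a command line: name --pt "numbers of a row" for each row, then --argument value for the rest. send_rows: Moves the arm, as the interface text tells. Its arguments: {"type":"object","properties":{"commands":{"type":"array","items":{"type":"array","items":{"type":"number"}}},"squeeze":{"type":"number"}},"required":["commands"]}

```bash
mkdir -p pics; ls; python3 - <<'E'
from workcell import arm
import cv2,json
print(arm.state()); print(arm.grip_point_offset)
for n in("side","top"):
    cv2.imwrite(f"pics/{n}0.png",arm.grab_frame(n)); p=arm.camera_params(n); print(n,p)
E
```

```text
pics
{'time_s': 0.0, 'joint_positions': array([ 1.38561923e+00,  2.55728908e-01,  1.06982016e-01, -4.53420179e-04,
       -1.42387239e+00, -2.84619481e-01]), 'qvel': array([-0.00051865,  0.0018111 , -0.00035168,  0.00082145, -0.0006187 ,
        0.00033209]), 'joint_torque': array([ 1.53071314e-04, -3.86634099e+01,  2.37934935e+01,  5.36514133e+00,
       -6.13366021e-03,  3.18821103e-07]), 'position': array([248.70866609, 489.99996745, 230.39965894]), 'tool_rot': array([-7.77925301e-04, -5.23084630e-01,  8.52280229e-01, -5.25263172e-04]), 'force': array([-0.83974854, -0.38078133,  0.858964  ]), 'ft_torque': array([ 0.01219178,  0.01899182, -0.02091042]), 'finger_gap': 85.01399458263236}
18.700000000000003
side {'fx': 555.7242722573731, 'fy': 555.7242722573731, 'cx': 320.59573129980623, 'cy': 237.2116394637823, 'R': array([[ 0.88886562, -0.45766881, -0.02138146],
       [-0.2967634 , -0.53955159, -0.7879185 ],
       [ 0.34906932,  0.70669891, -0.61540821]]), 't': array([-412.97839984,  287.92753763,  993.95358733])}
top {'fx': 591.2514094882825, 'fy': 591.2514094882825, 'cx': 320.92707923759707, 'cy': 241.60031289007293, 'R': array([[-2.82094768e-02, -9.99589899e-01, -4.92529394e-03],
       [-9.87340265e-01,  2.86324937e-02, -1.56010840e-01],
       [ 1.56087884e-01,  4.61956843e-04, -9.87743063e-01]]), 't': array([ 109.90742857,  495.54246406, 1434.32153748])}
```

View pics/side0.png

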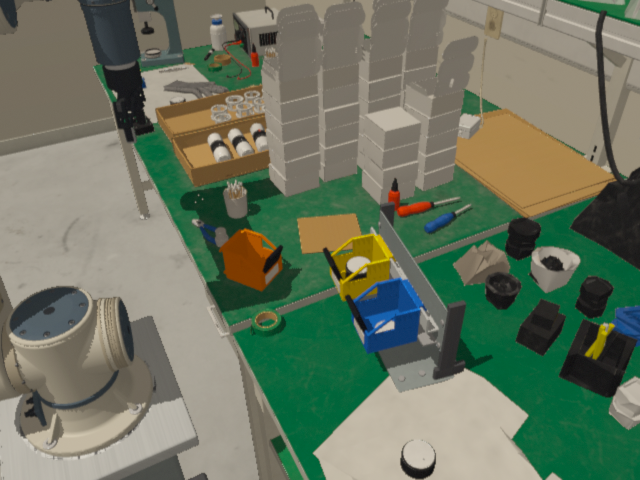

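View pics/top0.png

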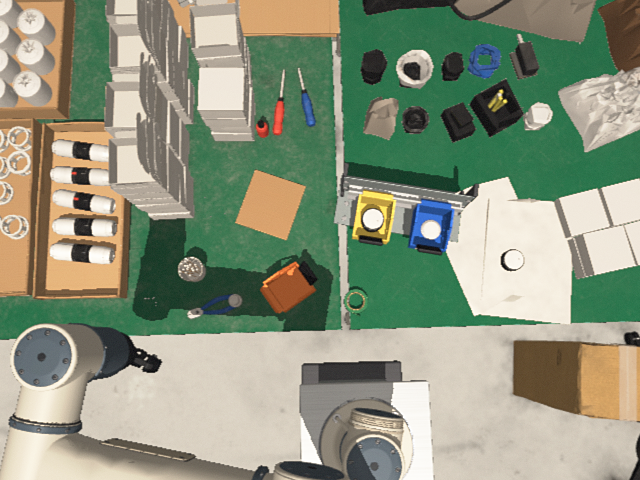

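Side view: yellow bin at about (362,265), blue bin at (388,315), card at (330,233), tape at (266,322) and cup at (236,200). Top view: yellow bin at (373,218), with its grip plate at about (370,240), and the card at (271,205). Next I'll run the networks and measure.

```bash
cat > h.py <<'E'
from workcell import arm
import cv2,numpy as np
def cam(n):
    p=arm.camera_params(n); return p,np.array([[p['fx'],0,p['cx']],[0,p['fy'],p['cy']],[0,0,1]]),np.array(p['R']),np.array(p['t'])
C={n:cam(n) for n in("side","top")}
def proj(n,X):
    p,K,R,t=C[n]; q=(np.atleast_2d(X)@R.T+t)@K.T; return q[:,:2]/q[:,2:]
def plane(n,uv,z):
    p,K,R,t=C[n]; d=R.T@np.linalg.solve(K,np.array([uv[0],uv[1],1.])); o=-R.T@t; return o+d*(z-o[2])/d[2]
def tri(uvs):
    A=[];b=[]
    for n,uv in uvs.items():
        p,K,R,t=C[n]; d=R.T@np.linalg.solve(K,np.array([uv[0],uv[1],1.])); d/=np.linalg.norm(d);o=-R.T@t
        P=np.eye(3)-np.outer(d,d);A.append(P);b.append(P@o)
    x=np.linalg.lstsq(np.vstack(A),np.hstack(b),rcond=None)[0]; return x
E
python3 - <<'E'
from h import *
ims={n:arm.grab_frame(n) for n in C}
out={n:im.copy() for n,im in ims.items()}
cols=[(0,0,255),(255,0,255),(255,255,0),(0,255,0),(255,128,0),(0,128,255),(128,0,255)]
M={}
for i,q in enumerate(["yellow_bin","yellow_bin_grip","blue_bin","card","plug","cup","tape"]):
    for n in C:
        for k,r in enumerate(arm.outline_of(n,q)[:3]):
            m=r['mask']; print(n,q,round(r['confidence'],2),np.round(r['pixel'],1),m.sum(), end=' ')
            M[f"{n}_{q}_{k}"]=m
            if k==0:
                c,_=cv2.findContours(m.astype(np.uint8),0,2); cv2.drawContours(out[n],c,-1,cols[i],1)
                if q=='card':
                    print(cv2.minAreaRect(np.vstack(c)),end=' ')
            print(np.round(plane(n,r['pixel'],0)))
np.savez("m0.npz",**M)
cv2.imwrite("pics/s1.png",cv2.resize(out['side'][150:400,180:500],None,fx=2.4,fy=2.4,interpolation=cv2.INTER_CUBIC))
cv2.imwrite("pics/t1.png",cv2.resize(out['top'][150:330,160:500],None,fx=2.35,fy=2.35,interpolation=cv2.INTER_CUBIC))
cv2.imwrite("pics/s1r.png",cv2.resize(ims['side'][190:390,290:490],None,fx=3,fy=3,interpolation=cv2.INTER_CUBIC))
cv2.imwrite("pics/t1r.png",cv2.resize(ims['top'][165:265,330:490],None,fx=5,fy=5,interpolation=cv2.INTER_CUBIC))
E
```

```text
side yellow_bin 0.63 [421.2 332.9] 6788 [ 610. -153.    0.]
side yellow_bin 0.57 [362.3 263. ] 2613 [616.  86.   0.]
top yellow_bin 0.61 [378.6 208. ] 1438 [588. -56.   0.]
side yellow_bin_grip 0.76 [360.7 265.7] 2598 [608.  79.   0.]
top yellow_bin_grip 0.74 [379.7 209.9] 1473 [583. -58.   0.]
side blue_bin 0.98 [251.1 257.6] 2628 [399. 226.  -0.]
side blue_bin 0.74 [388.3 312.6] 4005 [583. -75.   0.]
side blue_bin 0.33 [364.1 265.8] 2600 [615.  75.   0.]
top blue_bin 0.8 [290.9 286.9] 1885 [391. 175.   0.]
top blue_bin 0.59 [434.6 218.4] 1724 [ 557. -198.    0.]
top blue_bin 0.54 [369.7 222.3] 454 [551. -31.   0.]
side card 0.84 [327.1 234.9] 1992 ((328.6275939941406, 233.03106689453125), (36.54001235961914, 63.031524658203125), 85.2363510131836) [594. 217.   0.]
top card 0.64 [271.6 203.6] 3180 ((269.19073486328125, 204.30410766601562), (56.000728607177734, 59.44692611694336), 21.03750991821289) [608. 220.   0.]
side plug 0.76 [357.  266.5] 372 [599.  81.   0.]
side plug 0.68 [265.4 327.6] 612 [343.   7.   0.]
side plug 0.59 [388.9 312.5] 3767 [584. -75.   0.]
top plug 0.63 [370.8 221.6] 445 [553. -34.   0.]
side cup 0.96 [234.  200.5] 689 [447. 469.   0.]
top cup 0.57 [189.6 268.1] 527 [446. 432.   0.]
top cup 0.45 [431.8 217.9] 1763 [ 558. -191.    0.]
side tape 0.75 [265.2 325.7] 678 [345.  12.   0.]
top tape 0.52 [350.4 292.1] 206 [373.  25.   0.]
```

View pics/s1.png

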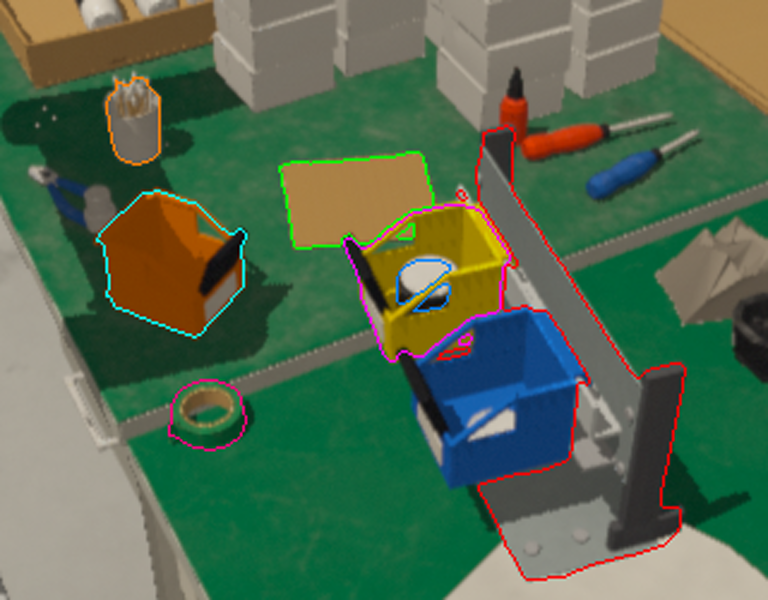

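View pics/t1.png

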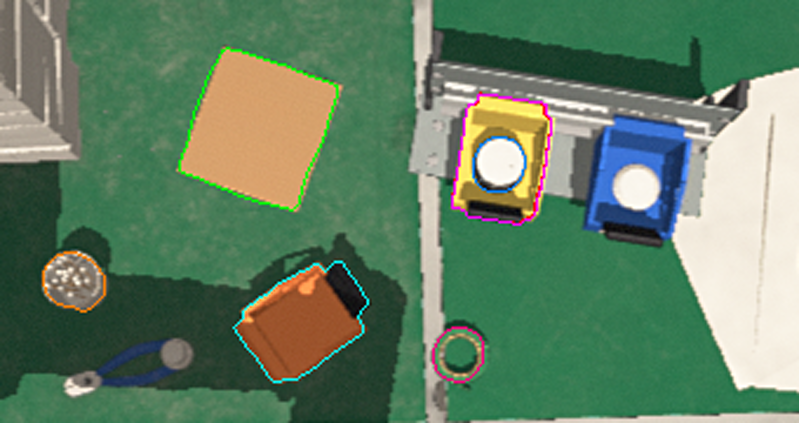

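View pics/s1r.png

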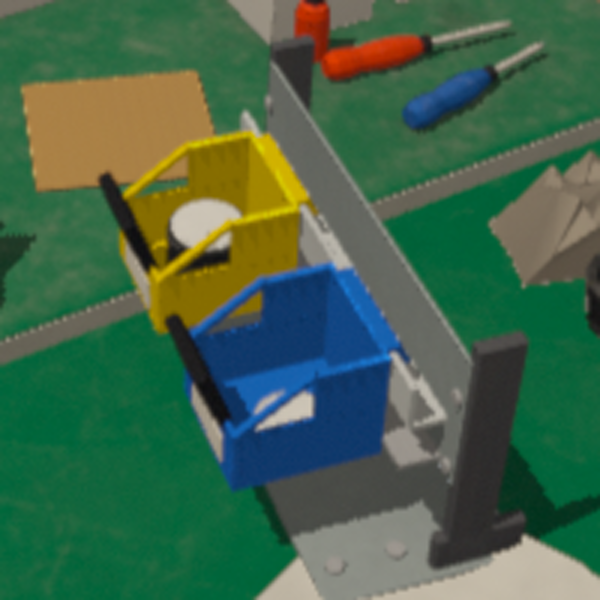

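View pics/t1r.png

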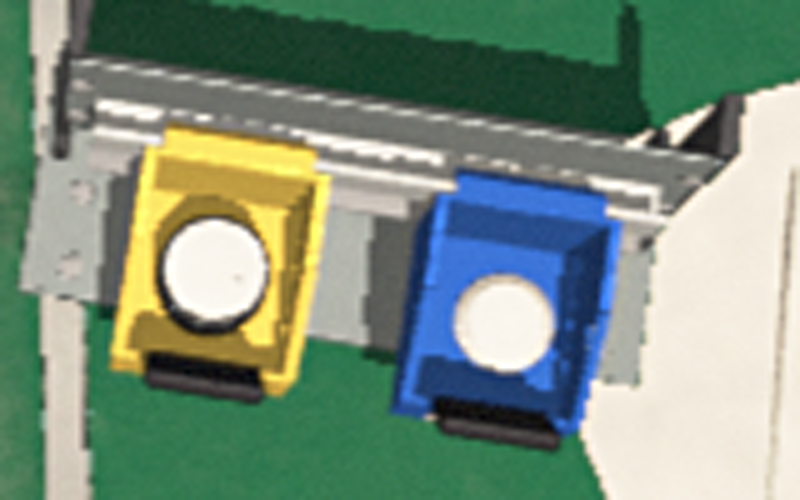

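```bash
cat > fit.py <<'E'
from h import *
from scipy.optimize import least_squares
G=np.array([-53.2,0,61.9]); up=np.array([-np.sin(np.radians(20)),0,np.cos(np.radians(20))]); nn=np.array([np.cos(np.radians(20)),0,np.sin(np.radians(20))])
def plate(sy,su,sn): return G+up*su+nn*sn+np.array([0,28*sy,0])
def w(B,p): 
    c,s=np.cos(p[2]),np.sin(p[2]); B=np.atleast_2d(B); return np.c_[c*B[:,0]-s*B[:,1]+p[0],s*B[:,0]+c*B[:,1]+p[1],B[:,2]+74]
picks=[("side",(300,207),(47,-42,80)),("side",(250,132),(47,42,80)),("side",(158,275),(-47,-42,45)),("side",(165,332),(-47,-42,0)),
("top",(148,150),(47,42,80)),("top",(328,178),(47,-42,80)),("top",(143,382),plate(1,24,-5)),("top",(262,402),plate(-1,24,-5))]
def pix(n,uv): return (np.array(uv)/3+[290,190]) if n=="side" else (np.array(uv)/5+[330,165])
def res(p): return np.concatenate([proj(n,w(B,p))[0]-pix(n,uv) for n,uv,B in picks])
if __name__=="__main__":
    print([np.round(-C[n][2].T@C[n][3]) for n in C])
    r=least_squares(res,[560,-20,0],loss='soft_l1'); p=r.x; print(p,np.degrees(p[2])); print(np.round(res(p).reshape(-1,2),1))
    # ledge frame
    def L(B): return w(np.array(B)+[53.3,0,76],p)
    print("grip",w(G,p),"lip",L([0,0,0]))
    E=[]
    for z in (0,):
        cs=[(47,42,z),(47,-42,z),(-47,-42,z),(-47,42,z)]
        E+=[(cs[i],cs[(i+1)%4]) for i in range(4)]
    E+=[((47,42,0),(47,42,80)),((47,-42,0),(47,-42,80)),((47,42,80),(47,-42,80)),((-47,42,0),(-47,42,45)),((-47,-42,0),(-47,-42,45)),((-47,42,45),(-47,-42,45))]
    for sn in(-5,5):
        cs=[plate(1,24,sn),plate(-1,24,sn),plate(-1,-15,sn),plate(1,-15,sn)]; E+=[(cs[i],cs[(i+1)%4]) for i in range(4)]
    for n,x0,y0,s,ww,hh in(("side",290,190,3,200,200),("top",330,165,5,160,100)):
        im=cv2.imread(f"pics/{n}0.png"); im=cv2.resize(im[y0:y0+hh,x0:x0+ww],None,fx=s,fy=s,interpolation=cv2.INTER_CUBIC)
        def ln(P,Q,c):
            a=(proj(n,np.vstack([P,Q]))-[x0,y0]+.5)*s; cv2.line(im,*[tuple(int(v) for v in k) for k in a],c,1)
        for a,b in E: ln(w(a,p),w(b,p),(255,0,255))
        # back sheet top
        ln(L([21,150,27]),L([21,-150,27]),(0,0,255)); ln(L([0,150,0]),L([0,-150,0]),(0,255,255))
        cv2.imwrite(f"pics/fit_{n}.png",im)
E
python3 fit.py
```

```text
[array([ 106., -736.,  830.]), array([ 268.,   95., 1495.])]
[ 5.35266414e+02 -3.05403571e+01 -1.84788790e-01] -10.58761779368318
[[ 0.2 -0.6]
 [ 0.7 -1.5]
 [-0.1  1. ]
 [-2.5 -0.8]
 [ 0.2 -0.8]
 [ 0.1 -0.9]
 [ 0.1  1. ]
 [ 0.6  0.8]]
grip [[482.97213974 -20.76544634 135.9       ]] lip [[587.65898575 -40.33364173 150.        ]]
```

View pics/fit_side.png

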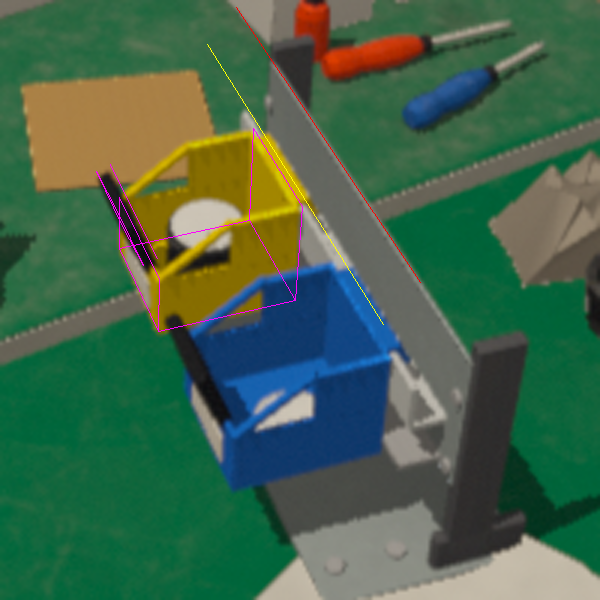

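View pics/fit_top.png

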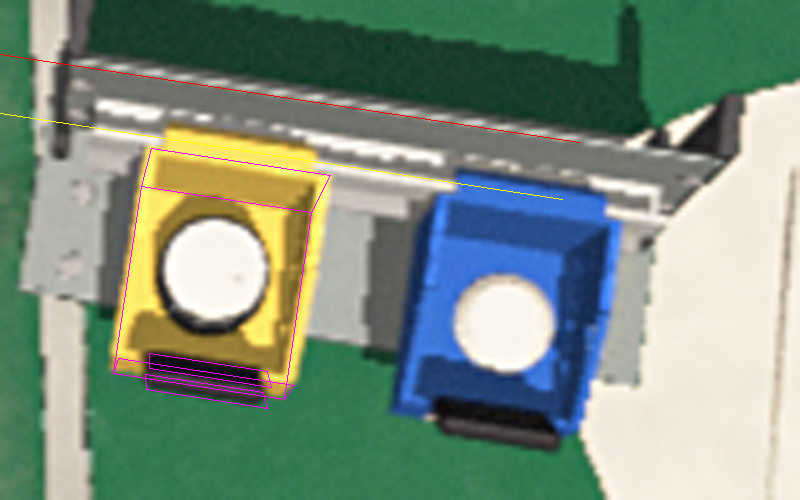

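```bash
cat > plan.py <<'E'
from h import *
from scipy.spatial.transform import Rotation as Rot
from fit import G,up,nn
LIP=np.array([53.3,0,76.]); BIN=np.array([535.3,-30.5,74.]); YAW=-10.6
def tq(s): q=np.array(s['tool_rot']); return Rot.from_quat(q[[1,2,3,0]])
R_bt=Rot.from_matrix(np.c_[-nn,np.cross(-up,-nn),-up])   # tool axes in bin frame
OFF=arm.grip_point_offset
def tool(binpos,binR,along=6.,back=0.,R_bt=R_bt):
    """TCP pose for grasp point 'along' mm above plate centre, +back mm retreat"""
    pt=G+up*(along-OFF+back)
    return binpos+binR.apply(pt), binR*R_bt
def hung(theta=0.,lift=0.):
    Rb=Rot.from_euler('z',YAW,degrees=True); lipw=BIN+Rb.apply(LIP)
    R2=Rb*Rot.from_euler('y',theta,degrees=True)
    return lipw+[0,0,lift]-R2.apply(LIP),R2
def row(p,R,s=None):
    s=s or arm.state(); T=tq(s)
    d=T.inv().apply(p-s['position'])/800; r=(T.inv()*R).as_rotvec()/(np.pi/2)
    return np.round(np.r_[d,r],4).tolist()
E
python3 - <<'E'
from plan import *
m=np.load("m0.npz")
for n in C:
    k=m[f"{n}_card_0"].astype(np.uint8); c,_=cv2.findContours(k,0,2); c=max(c,key=cv2.contourArea)
    q=cv2.approxPolyDP(cv2.convexHull(c),5,True).reshape(-1,2); P=np.array([plane(n,a,4.) for a in q]); print(n,np.round(P),np.round(P.mean(0)),np.linalg.norm(np.diff(P,axis=0),axis=1))
for q,h in(("cup",44),("tape",10)): print(q)
p,R=tool(*hung()); print("grasp TCP",p,R.as_matrix().round(2).tolist())
s=arm.state(); T=tq(s); print((T.inv()*R).magnitude()*57.3)
p2,R2=tool(*hung(),back=110); print(p2,row(p2,R2))
# half-way yaw: tool down, at mid
E
```

```text
side [[695. 250.   4.]
 [657. 172.   4.]
 [575. 152.   4.]
 [510. 183.   4.]
 [554. 308.   4.]] [598. 213.   4.] [ 86.97931779  84.46449642  72.51108592 132.66143134]
top [[698. 259.   4.]
 [651. 138.   4.]
 [513. 190.   4.]
 [561. 312.   4.]] [606. 225.   4.] [129.90228933 147.11118919 131.41725917]
cup
tape
grasp TCP [487.27737228 -21.5128095  123.96590372] [[-0.92, 0.18, 0.34], [0.17, 0.98, -0.06], [-0.34, 0.0, -0.94]]
75.98190087093994
[450.29716649 -14.5921521  227.332092  ] [0.4489, -0.5102, 0.0049, 0.1428, -0.1906, 0.8099]
```

>>> send_rows --pt "0 0.112 -0.128 0.0 0.036 -0.048 0.2" --pt "0 0.225 -0.255 0.0 0.071 -0.095 0.405" --pt "0 0.337 -0.383 0.003 0.107 -0.143 0.607" --pt "0 0.449 -0.51 0.005 0.143 -0.191 0.81" --pt "0 0.449 -0.51 0.005 0.143 -0.191 0.81" --pt "0 0.449 -0.51 0.005 0.143 -0.191 0.81" --pt "0 0.449 -0.51 0.005 0.143 -0.191 0.81" --pt "0 0.449 -0.51 0.005 0.143 -0.191 0.81" --pt "0 0.449 -0.51 0.005 0.143 -0.191 0.81" --pt "0 0.449 -0.51 0.005 0.143 -0.191 0.81" --pt "0 0.449 -0.51 0.005 0.143 -0.191 0.81" --pt "0 0.449 -0.51 0.005 0.143 -0.191 0.81" --squeeze 60

```text
time_s: 2.4
position: [450.0, -13.5, 227.3]
tool_rot: [0.173, 0.09, 0.981, -0.016]
force: [-0.0, -0.3, -0.0]
finger_gap: 42.8
```

```bash
python3 - <<'E'
from plan import *
s=arm.state(); print(s['position'],s['joint_positions'].round(2))
print("to grasp",row(*tool(*hung()),s)); 
ims={n:arm.grab_frame(n) for n in C}
cv2.imwrite("pics/s2.png",cv2.resize(ims['side'][140:340,270:470],None,fx=3,fy=3,interpolation=cv2.INTER_CUBIC))
cv2.imwrite("pics/t2.png",cv2.resize(ims['top'][165:305,310:470],None,fx=4,fy=4,interpolation=cv2.INTER_CUBIC))
E
```

```text
[450.01928115 -13.51917676 227.33637052] [ 0.5  -0.19 -0.52  0.26 -0.98 -0.8 ]
to grasp [-0.0004, -0.0014, 0.1377, 0.0006, 0.0005, 0.001]
```

View pics/s2.png

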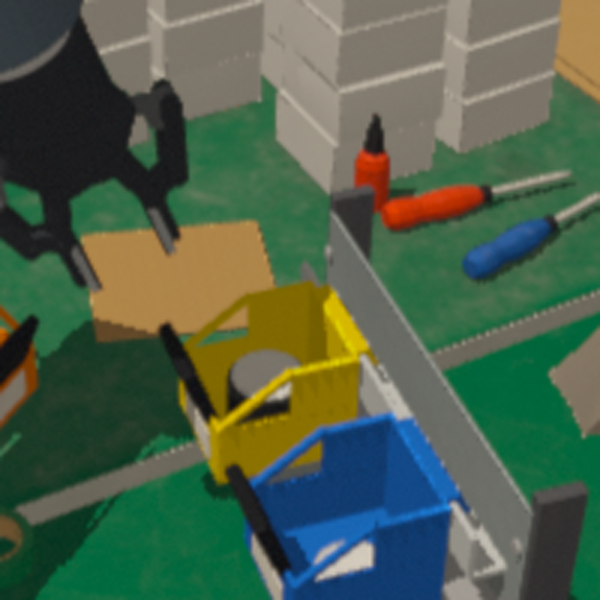

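View pics/t2.png

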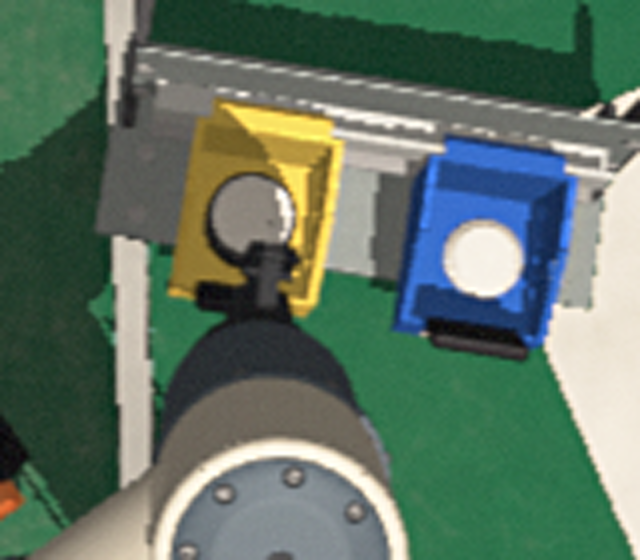

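>>> send_rows --pt "0 0 0 0.035 0 0 0" --pt "0 0 -0.001 0.07 0 0 0" --pt "0 0 -0.001 0.085 0 0 0" --pt "0 0 -0.001 0.095 0 0 0" --pt "0 0 -0.001 0.095 0 0 0"

```text
time_s: 3.12
position: [475.6, -18.8, 156.1]
tool_rot: [0.173, 0.09, 0.981, -0.016]
force: [0.6, -0.9, 0.2]
finger_gap: 42.9
```

```bash
python3 - <<'E'
from plan import *
s=arm.state(); print(s['position'],s['joint_positions'].round(2),s['force'])
print("to grasp",row(*tool(*hung()),s)); print(proj("top",s['position']),proj("side",s['position']))
ims={n:arm.grab_frame(n) for n in C}
cv2.imwrite("pics/s3.png",cv2.resize(ims['side'][190:310,300:440],None,fx=5,fy=5,interpolation=cv2.INTER_CUBIC))
cv2.imwrite("pics/t3.png",cv2.resize(ims['top'][165:285,330:450],None,fx=5,fy=5,interpolation=cv2.INTER_CUBIC))
E
```

```text
[475.61920035 -18.7648391  156.07652794] [ 0.44 -0.08 -0.63  0.3  -0.76 -0.81] [ 0.64164835 -0.91883115  0.19602048]
to grasp [-0.0003, -0.0007, 0.0428, 0.0006, 0.0005, 0.0015]
[[370.90227965 242.06198669]] [[328.54765214 255.15818962]]
```

View pics/s3.png

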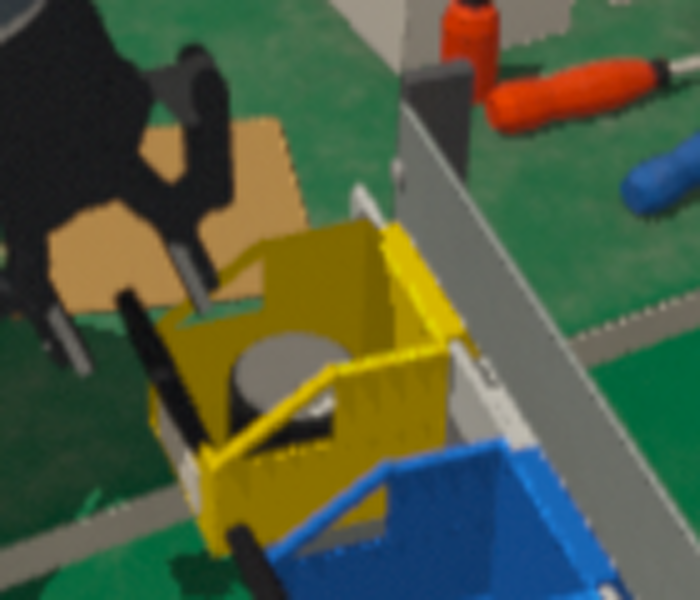

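View pics/t3.png

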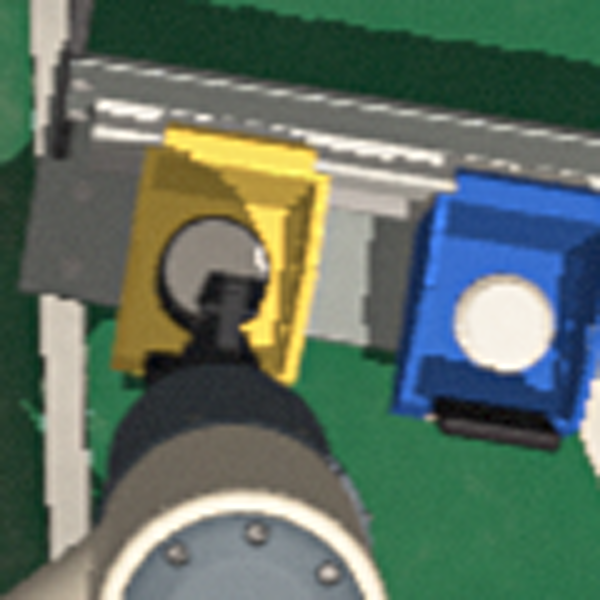

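The fingers straddle the plate: inner tip at about (205,305), outer at (85,370), and the plate runs from (125,300) to (205,450) in the crop. I'll descend the last 34 mm and close.

>>> send_rows --pt "0 0 -0.0005 0.015 0 0 0" --pt "0 0 -0.001 0.03 0 0 0" --pt "0 0 -0.001 0.043 0 0 0.001" --pt "0 0 -0.001 0.043 0 0 0.001"

```text
time_s: 3.72
position: [486.8, -22.1, 123.1]
tool_rot: [0.173, 0.091, 0.981, -0.016]
force: [-0.6, -0.0, -1.0]
finger_gap: 42.5
```

>>> send_rows --pt "0.5 0 0 0 0 0 0" --pt "0.6 0 0 0 0 0 0" --pt "0.7 0 0 0 0 0 0" --pt "0.8 0 0 0 0 0 0" --pt "1 0 0 0 0 0 0" --pt "1 0 0 0 0 0 0" --pt "1 0 0 0 0 0 0" --squeeze 60

```text
time_s: 4.6
position: [487.1, -22.0, 124.0]
tool_rot: [0.173, 0.091, 0.981, -0.016]
force: [-5.2, 0.1, 6.5]
finger_gap: 9.5
```

```bash
python3 - <<'E'
from plan import *
s=arm.state(); print(s['position'],s['joint_positions'].round(2),s['force'],s['ft_torque'],s['finger_gap'])
print("to grasp",row(*tool(*hung()),s))
T=tq(s); print("force in tool",T.inv().apply(s['force']))
ims={n:arm.grab_frame(n) for n in C}
cv2.imwrite("pics/s4.png",cv2.resize(ims['side'][190:310,300:440],None,fx=5,fy=5,interpolation=cv2.INTER_CUBIC))
E
```

```text
[487.05992245 -22.03811347 123.98197868] [ 0.41 -0.03 -0.68  0.32 -0.65 -0.83] [-5.15451372  0.07046929  6.49839134] [ 0.1030485   1.48787316 -0.16494044] 9.522385282773586
to grasp [-0.0001, 0.0007, 0.0001, 0.0004, 0.0007, 0.0002]
force in tool [ 2.54277615 -0.87362175 -7.84691928]
```

View pics/s4.png

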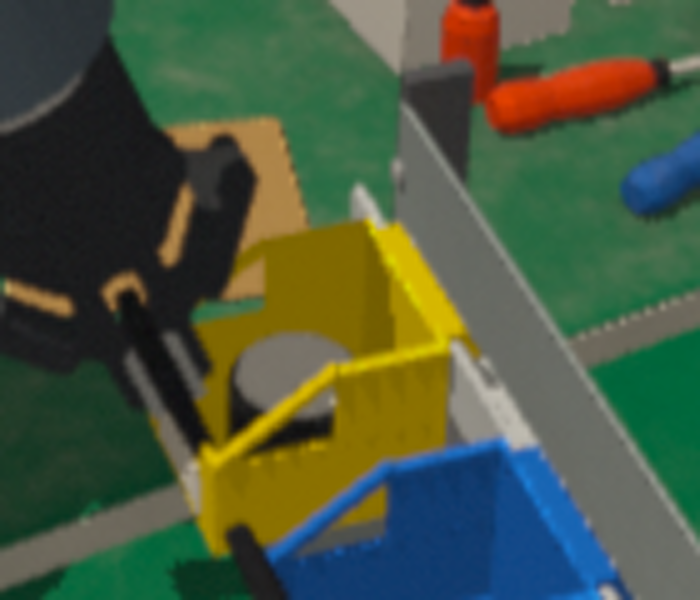

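```bash
python3 - <<'E'
from plan import *
s=arm.state(); T=tq(s)
Rb=Rot.from_euler('z',YAW,degrees=True); b,_=hung(); piv=b+Rb.apply(LIP); ax=Rb.apply([0,1,0])
for th in (2,4,6,8,10,12):
    Q=Rot.from_rotvec(np.radians(th)*ax); print(th,row(piv+Q.apply(s['position']-piv),Q*T,s))
E
```

```text
2 [-0.0005, 0.0, -0.0046, -0.0, 0.0222, 0.0]
4 [-0.0012, 0.0, -0.0091, -0.0, 0.0444, 0.0]
6 [-0.0021, 0.0, -0.0136, -0.0, 0.0667, 0.0]
8 [-0.0031, 0.0, -0.0181, -0.0, 0.0889, 0.0001]
10 [-0.0043, 0.0, -0.0226, -0.0, 0.1111, 0.0001]
12 [-0.0056, 0.0, -0.027, -0.0, 0.1333, 0.0001]
```

>>> send_rows --pt "1 -0.0002 0 -0.0023 0 0.011 0" --pt "1 -0.0005 0 -0.0046 0 0.022 0" --pt "1 -0.0012 0 -0.0091 0 0.0445 0" --pt "1 -0.0021 0 -0.0136 0 0.0667 0" --pt "1 -0.0021 0 -0.0136 0 0.0667 0" --squeeze 80

```text
time_s: 5.32
position: [486.0, -21.3, 135.1]
tool_rot: [0.122, 0.092, 0.988, -0.011]
force: [0.9, 1.8, 0.2]
finger_gap: 9.0
```

```bash
cat > chk.py <<'E'
from plan import *
s=arm.state(); T=tq(s)
Rb=T*R_bt.inv(); g=s['position']-Rb.apply(G+up*(6-OFF))
lip=g+Rb.apply(LIP); b0,_=hung(); l0=b0+Rot.from_euler('z',YAW,degrees=True).apply(LIP)
print("t",s['time_s'],"gap",s['finger_gap'],"F",s['force'].round(1),"M",s['ft_torque'].round(2)); print("tilt",np.degrees(np.arccos(Rb.as_matrix()[2,2])),"lip dev",(lip-l0).round(1),"bin",g.round(1),"q",s['joint_positions'].round(2))
E
python3 chk.py
```

```text
t 5.325 gap 8.994066772882984 F [0.9 1.8 0.2] M [0.26 0.05 0.15]
tilt 5.914591167226476 lip dev [ 0.8 -0.2  0.4] bin [528.7 -29.2  80.3] q [ 0.38  0.02 -0.52  0.17 -0.83 -0.67]
```

```bash
python3 - <<'E'
from plan import *
s=arm.state(); T=tq(s)
Rb=Rot.from_euler('z',YAW,degrees=True); b,_=hung(); piv=b+Rb.apply(LIP); ax=Rb.apply([0,1,0])
Rc=T*R_bt.inv(); g=s['position']-Rc.apply(G+up*(6-OFF)); 
for th in (8,10,12,14,16,18,20,22,24):
    bp,bR=hung(th); print(th,row(*tool(bp,bR),s))
E
```

```text
8 [0.0006, 0.0, -0.0045, 0.001, 0.0232, -0.0002]
10 [-0.0001, 0.0, -0.009, 0.001, 0.0454, -0.0002]
12 [-0.001, 0.0, -0.0136, 0.001, 0.0676, -0.0002]
14 [-0.002, 0.0, -0.018, 0.001, 0.0898, -0.0002]
16 [-0.0032, 0.0, -0.0225, 0.001, 0.1121, -0.0002]
18 [-0.0045, 0.0, -0.0269, 0.001, 0.1343, -0.0001]
20 [-0.006, 0.0, -0.0312, 0.001, 0.1565, -0.0001]
22 [-0.0076, 0.0001, -0.0355, 0.001, 0.1787, -0.0001]
24 [-0.0094, 0.0001, -0.0398, 0.001, 0.201, -0.0001]
```

>>> send_rows --pt "1 0.0003 0 -0.0045 0 0.023 0" --pt "1 -0.0003 0 -0.009 0 0.045 0" --pt "1 -0.001 0 -0.0136 0 0.0676 0" --pt "1 -0.002 0 -0.018 0 0.09 0" --pt "1 -0.002 0 -0.018 0 0.09 0"

```text
time_s: 5.95
position: [485.0, -20.9, 149.4]
tool_rot: [0.053, 0.093, 0.994, -0.004]
force: [0.8, -0.8, 1.0]
finger_gap: 8.8
```

```bash
python3 chk.py; python3 - <<'E'
from plan import *
s=arm.state()
for th in (16,18,20,22,24):
    bp,bR=hung(th); print(th,row(*tool(bp,bR),s))
ims={n:arm.grab_frame(n) for n in C}
cv2.imwrite("pics/s5.png",cv2.resize(ims['side'][190:340,300:460],None,fx=4,fy=4,interpolation=cv2.INTER_CUBIC))
E
```

```text
t 5.95 gap 8.798539604268951 F [ 0.8 -0.8  1. ] M [-0.11 -0.64 -0.01]
tilt 13.928905684112797 lip dev [ 0.9 -0.   0.1] bin [519.8 -27.3  89.2] q [ 0.32  0.1  -0.33  0.06 -1.05 -0.53]
16 [0.0006, -0.0003, -0.0047, 0.0012, 0.023, -0.0004]
18 [-0.0001, -0.0002, -0.0093, 0.0012, 0.0452, -0.0004]
20 [-0.001, -0.0002, -0.0138, 0.0012, 0.0675, -0.0003]
22 [-0.002, -0.0002, -0.0183, 0.0012, 0.0897, -0.0003]
24 [-0.0032, -0.0002, -0.0227, 0.0012, 0.1119, -0.0003]
```

View pics/s5.png

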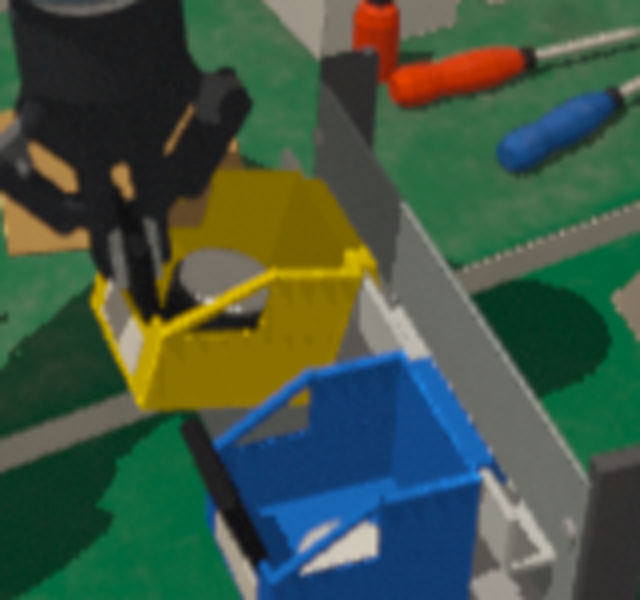

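The bin is tilted about 14° with its lip still at the ledge (370,265), and blue is untouched. Swinging on to 24°.

>>> send_rows --pt "1 0.0003 0 -0.0047 0.0005 0.023 0" --pt "1 -0.0003 0 -0.0093 0.001 0.045 0" --pt "1 -0.001 0 -0.0138 0.001 0.0675 0" --pt "1 -0.002 0 -0.0183 0.001 0.09 0" --pt "1 -0.0032 0 -0.0227 0.001 0.112 0" --pt "1 -0.0032 0 -0.0227 0.001 0.112 0"

```text
time_s: 6.8
position: [485.9, -21.1, 167.6]
tool_rot: [-0.034, 0.092, 0.995, 0.003]
force: [1.7, -0.3, 0.8]
finger_gap: 9.0
```

```bash
python3 chk.py; python3 - <<'E'
from plan import *
s=arm.state()
for l in (2,6,15,30,60,100):
    bp,bR=hung(24,l); print(l,row(*tool(bp,bR),s))
ims={n:arm.grab_frame(n) for n in C}
cv2.imwrite("pics/s6.png",cv2.resize(ims['side'][190:340,300:460],None,fx=4,fy=4,interpolation=cv2.INTER_CUBIC))
E
```

```text
t 6.8 gap 9.032023736531151 F [ 1.7 -0.3  0.8] M [-0.25 -1.39 -0.02]
tilt 23.887212386653918 lip dev [0.4 0.1 0.1] bin [509.9 -25.5 102.1] q [ 0.26  0.21 -0.11 -0.03 -1.32 -0.43]
2 [0.0006, -0.0002, -0.0027, 0.0002, 0.0013, -0.0002]
6 [0.0009, -0.0002, -0.0076, 0.0002, 0.0013, -0.0002]
15 [0.0017, -0.0002, -0.0189, 0.0002, 0.0013, -0.0002]
30 [0.0029, -0.0002, -0.0376, 0.0002, 0.0013, -0.0002]
60 [0.0055, -0.0002, -0.075, 0.0002, 0.0013, -0.0002]
100 [0.0089, -0.0002, -0.1249, 0.0002, 0.0013, -0.0002]
```

View pics/s6.png

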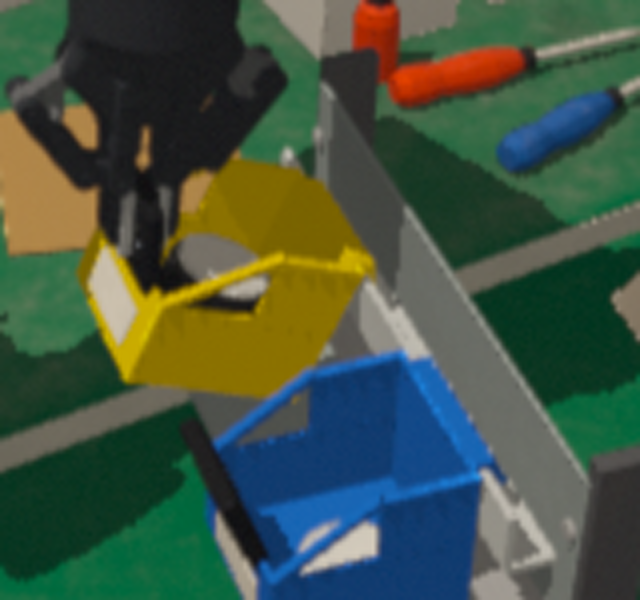

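The lip is still on the ledge and the tilt is about 24°. Lifting straight up slowly.

>>> send_rows --pt "1 0.0006 0 -0.0027 0 0 0" --pt "1 0.0009 0 -0.0076 0 0 0" --pt "1 0.0013 0 -0.013 0 0 0" --pt "1 0.0017 0 -0.019 0 0 0" --pt "1 0.0023 0 -0.028 0 0 0" --pt "1 0.003 0 -0.038 0 0 0" --pt "1 0.004 0 -0.055 0 0 0" --pt "1 0.0055 0 -0.075 0 0 0" --pt "1 0.007 0 -0.1 0 0 0" --pt "1 0.009 0 -0.125 0 0 0" --pt "1 0.009 0 -0.125 0 0 0"

```text
time_s: 8.28
position: [486.1, -21.0, 269.9]
tool_rot: [-0.031, 0.092, 0.995, 0.004]
force: [-0.2, 0.2, -2.6]
finger_gap: 9.0
```

```bash
python3 chk.py; python3 - <<'E'
from plan import *
ims={n:arm.grab_frame(n) for n in C}
cv2.imwrite("pics/s7.png",ims['side'])
E
```

```text
t 8.275 gap 9.012786189367008 F [-0.2  0.2 -2.6] M [-0.04 -0.15  0.04]
tilt 23.623822750405072 lip dev [  0.7   0.2 102.8] bin [510.4 -25.4 204.5] q [ 0.26  0.17  0.1  -0.03 -1.56 -0.44]
```

View pics/s7.png

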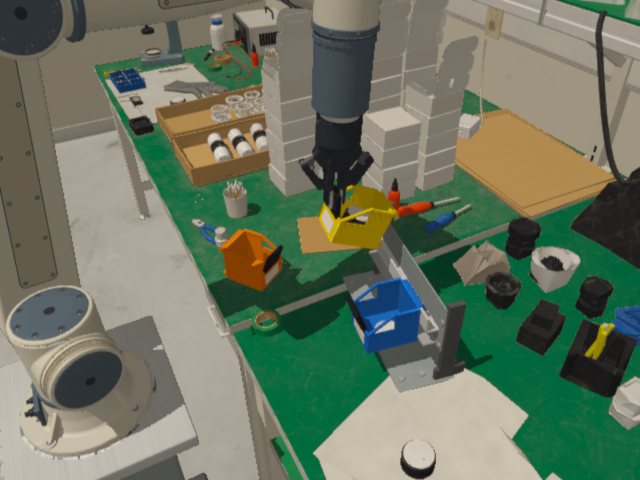

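```bash
cat > place.py <<'E'
from plan import *
CARD=np.array([606,225,4.])
s=arm.state()
def tgt(x,y,z,yaw,th=0): return row(*tool(np.array([x,y,z]),Rot.from_euler('zy',[yaw,th],degrees=True)),s)
E
python3 - <<'E'
from place import *
print([plane("side",a,0).round() for a in((290,190),(270,172),(372,195),(320,178))])
for a in ((510,-25,240,-10.6,20),(500,60,255,-6,8),(510,150,255,-3,0),(606,225,240,0,0)): print(a,tgt(*a))
E
```

```text
[array([599., 443.,   0.]), array([588., 557.,   0.]), array([781., 314.,   0.]), array([698., 458.,   0.])]
(510, -25, 240, -10.6, 20) [0.0079, 0.0052, -0.0444, 0.0408, -0.0468, -0.0057]
(500, 60, 255, -6, 8) [0.0555, 0.0996, -0.0509, 0.0061, -0.1771, -0.0525]
(510, 150, 255, -3, 0) [0.0721, 0.2076, -0.0419, -0.0114, -0.2649, -0.0843]
(606, 225, 240, 0, 0) [-0.0302, 0.3186, -0.0299, -0.0161, -0.2645, -0.1175]
```

```bash
sed -i "s/'zy'/'ZY'/" place.py; python3 - <<'E'
from place import *
for a in ((510,-25,240,-10.6,20),(505,10,250,-8,15),(500,60,255,-6,8),(510,150,255,-3,0),(560,190,250,0,0),(606,225,240,0,0)): print(a,tgt(*a))
E
```

```text
(510, -25, 240, -10.6, 20) [0.0074, 0.0006, -0.0448, 0.0005, -0.0431, 0.0]
(505, 10, 250, -8, 15) [0.0289, 0.0405, -0.0524, 0.0003, -0.0986, -0.0289]
(500, 60, 255, -6, 8) [0.0554, 0.0986, -0.051, -0.0031, -0.1763, -0.0512]
(510, 150, 255, -3, 0) [0.0721, 0.2076, -0.0419, -0.0114, -0.2649, -0.0843]
(560, 190, 250, 0, 0) [0.0191, 0.265, -0.0391, -0.0161, -0.2645, -0.1175]
(606, 225, 240, 0, 0) [-0.0302, 0.3186, -0.0299, -0.0161, -0.2645, -0.1175]
```

>>> send_rows --pt "1 0.004 0 -0.022 0 -0.02 0" --pt "1 0.0074 0 -0.0448 0 -0.043 0" --pt "1 0.018 0.02 -0.049 0 -0.07 -0.014" --pt "1 0.029 0.04 -0.0524 0 -0.0986 -0.029" --pt "1 0.042 0.07 -0.052 -0.0015 -0.137 -0.04" --pt "1 0.055 0.0986 -0.051 -0.003 -0.176 -0.051" --pt "1 0.062 0.135 -0.047 -0.006 -0.21 -0.063" --pt "1 0.068 0.17 -0.044 -0.009 -0.24 -0.074" --pt "1 0.072 0.2076 -0.042 -0.0114 -0.265 -0.084" --pt "1 0.06 0.225 -0.041 -0.014 -0.265 -0.1" --pt "1 0.06 0.225 -0.041 -0.014 -0.265 -0.1"

```text
time_s: 9.75
position: [473.4, 165.0, 304.2]
tool_rot: [0.174, 0.013, 0.985, -0.002]
force: [0.8, -0.4, -2.7]
finger_gap: 9.1
```

```bash
python3 chk.py; python3 - <<'E'
from place import *
for a in ((560,190,250,0,0),(606,225,240,0,0),(606,225,150,0,0),(606,225,60,0,0),(606,225,20,0,0)): print(a,tgt(*a))
E
```

```text
t 9.75 gap 9.086194739712859 F [ 0.8 -0.4 -2.7] M [-0.02  1.59 -0.01]
tilt 0.08856773367246722 lip dev [-12.2 202.5 180.4] bin [522.3 163.7 254.3] q [ 0.84 -0.09 -0.25  0.28 -1.19 -0.95]
(560, 190, 250, 0, 0) [-0.0417, 0.0326, 0.0209, -0.0051, 0.0006, -0.0163]
(606, 225, 240, 0, 0) [-0.0903, 0.0778, 0.052, -0.0051, 0.0006, -0.0163]
(606, 225, 150, 0, 0) [-0.0517, 0.0777, 0.1577, -0.0051, 0.0006, -0.0163]
(606, 225, 60, 0, 0) [-0.0131, 0.0775, 0.2634, -0.0051, 0.0006, -0.0163]
(606, 225, 20, 0, 0) [0.0041, 0.0775, 0.3104, -0.0051, 0.0006, -0.0163]
```

>>> send_rows --pt "1 -0.021 0.016 0.01 -0.0025 0 -0.008" --pt "1 -0.0417 0.0326 0.021 -0.005 0 -0.016" --pt "1 -0.066 0.055 0.036 -0.005 0 -0.016" --pt "1 -0.09 0.0778 0.052 -0.005 0 -0.016" --pt "1 -0.077 0.0778 0.087 -0.005 0 -0.016" --pt "1 -0.064 0.0778 0.122 -0.005 0 -0.016" --pt "1 -0.0517 0.0777 0.1577 -0.005 0 -0.016" --pt "1 -0.037 0.0777 0.198 -0.005 0 -0.016" --pt "1 -0.024 0.0775 0.234 -0.005 0 -0.016" --pt "1 -0.0131 0.0775 0.2634 -0.005 0 -0.016" --pt "1 -0.0131 0.0775 0.2634 -0.005 0 -0.016"

```text
time_s: 11.12
position: [556.5, 223.0, 108.4]
tool_rot: [0.173, 0.001, 0.985, -0.002]
force: [-0.1, 0.4, -2.0]
finger_gap: 9.0
```

```bash
python3 chk.py; python3 - <<'E'
from place import *
for a in ((606,225,30,0,0),(606,225,15,0,0),(606,225,8,0,0),(606,225,5,0,0),(606,225,3,0,0)): print(a,tgt(*a))
ims={n:arm.grab_frame(n) for n in C}
cv2.imwrite("pics/s8.png",cv2.resize(ims['side'][130:310,240:450],None,fx=3.3,fy=3.3,interpolation=cv2.INTER_CUBIC))
cv2.imwrite("pics/t8.png",cv2.resize(ims['top'][130:310,200:410],None,fx=3.3,fy=3.3,interpolation=cv2.INTER_CUBIC))
E
```

```text
t 11.125 gap 9.045472600013492 F [-0.1  0.4 -2. ] M [-0.03  1.49 -0.07]
tilt 0.21181340855462366 lip dev [ 71.  263.1 -15.8] bin [605.2 222.7  58.3] q [ 0.77  0.23 -0.45  0.39 -0.68 -1.06]
(606, 225, 30, 0, 0) [0.0113, 0.0027, 0.0337, -0.0023, -0.0013, -0.0007]
(606, 225, 15, 0, 0) [0.0177, 0.0027, 0.0513, -0.0023, -0.0013, -0.0007]
(606, 225, 8, 0, 0) [0.0206, 0.0028, 0.0595, -0.0023, -0.0013, -0.0007]
(606, 225, 5, 0, 0) [0.0219, 0.0028, 0.0631, -0.0023, -0.0013, -0.0007]
(606, 225, 3, 0, 0) [0.0228, 0.0028, 0.0654, -0.0023, -0.0013, -0.0007]
```

View pics/s8.png

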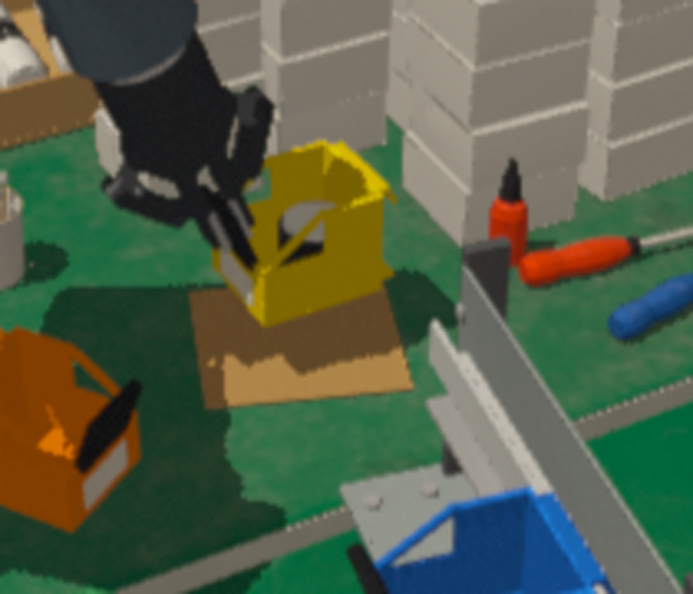

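View pics/t8.png

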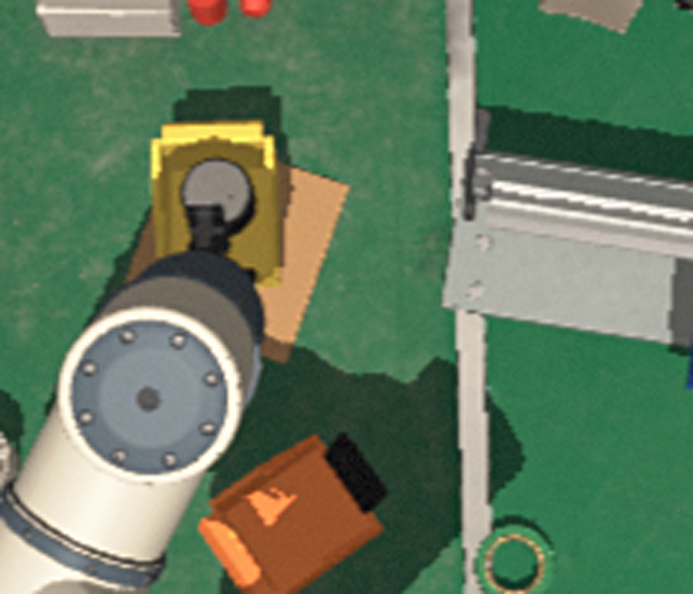

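The bin hangs level above the card with the plug inside. Lowering slowly.

>>> send_rows --pt "1 0.004 0.001 0.012 -0.001 0 0" --pt "1 0.0113 0.0027 0.0337 -0.002 -0.001 0" --pt "1 0.0145 0.0027 0.043 -0.002 -0.001 0" --pt "1 0.0177 0.0027 0.0513 -0.002 -0.001 0" --pt "1 0.0195 0.0028 0.056 -0.002 -0.001 0" --pt "1 0.0206 0.0028 0.0595 -0.002 -0.001 0" --pt "1 0.0206 0.0028 0.0595 -0.002 -0.001 0"

```text
time_s: 12.1
position: [559.1, 227.1, 61.1]
tool_rot: [0.176, 0.0, 0.984, 0.002]
force: [0.6, -0.1, -2.9]
finger_gap: 9.0
```

```bash
python3 chk.py; python3 - <<'E'
from place import *
for a in ((606,225,6,0,0),(606,225,5,0,0),(606,225,4,0,0),(606,225,3,0,0),(606,225,2,0,0)): print(a,tgt(*a))
E
```

```text
t 12.1 gap 9.002191988778778 F [ 0.6 -0.1 -2.9] M [-0.08  1.6  -0.01]
tilt 0.31561394147291555 lip dev [ 73.4 267.4 -62.4] bin [608.2 227.3  11.4] q [ 0.76  0.28 -0.55  0.49 -0.53 -1.16]
(606, 225, 6, 0, 0) [0.0045, -0.0027, 0.0052, 0.0021, 0.0028, -0.0006]
(606, 225, 5, 0, 0) [0.0049, -0.0027, 0.0064, 0.0021, 0.0028, -0.0006]
(606, 225, 4, 0, 0) [0.0054, -0.0027, 0.0075, 0.0021, 0.0028, -0.0006]
(606, 225, 3, 0, 0) [0.0058, -0.0027, 0.0087, 0.0021, 0.0028, -0.0006]
(606, 225, 2, 0, 0) [0.0062, -0.0027, 0.0099, 0.0021, 0.0028, -0.0006]
```

>>> send_rows --pt "1 0.002 -0.001 0.002 0.001 0.001 0" --pt "1 0.004 -0.0027 0.004 0.002 0.002 0" --pt "1 0.0045 -0.0027 0.0052 0.002 0.0028 0" --pt "1 0.0045 -0.0027 0.0052 0.002 0.0028 0"

```text
time_s: 12.6
position: [557.2, 225.0, 55.9]
tool_rot: [0.174, 0.0, 0.985, 0.0]
force: [-0.9, -0.8, -2.2]
finger_gap: 9.1
```

```bash
python3 chk.py; python3 - <<'E'
from place import *
for a in ((606,225,6,0,0),(606,225,5,0,0),(606,225,4,0,0),(606,225,3,0,0),(606,225,2,0,0)): print(a,tgt(*a))
E
```

```text
t 12.6 gap 9.073247950146591 F [-0.9 -0.8 -2.2] M [-0.    1.53 -0.01]
tilt 0.026752191398636587 lip dev [ 71.6 265.2 -68.1] bin [606.  225.    5.9] q [ 0.76  0.29 -0.56  0.49 -0.52 -1.17]
(606, 225, 6, 0, 0) [0.0, 0.0, -0.0001, 0.0001, -0.0001, -0.0006]
(606, 225, 5, 0, 0) [0.0004, 0.0, 0.0011, 0.0001, -0.0001, -0.0006]
(606, 225, 4, 0, 0) [0.0009, 0.0, 0.0023, 0.0001, -0.0001, -0.0006]
(606, 225, 3, 0, 0) [0.0013, 0.0, 0.0034, 0.0001, -0.0001, -0.0006]
(606, 225, 2, 0, 0) [0.0017, 0.0, 0.0046, 0.0001, -0.0001, -0.0006]
```

>>> send_rows --pt "1 0.0004 0 0.0011 0 0 0" --pt "1 0.0009 0 0.0023 0 0 0" --pt "1 0.0009 0 0.0023 0 0 0"

```text
time_s: 12.98
position: [557.8, 225.3, 55.4]
tool_rot: [0.175, 0.0, 0.985, 0.001]
force: [-3.8, -1.8, 5.5]
finger_gap: 9.6
```

>>> send_rows --pt "1 0 0 0 0 0 0" --pt "1 0 0 0 0 0 0" --pt "0.7 0 0 0 0 0 0" --pt "0.6 0 0 0 0 0 0" --pt "0.5 0 0 0 0 0 0" --pt "0.4 0 0 0 0 0 0" --pt "0.3 0 0 0 0 0 0" --pt "0.3 0 0 0 0 0 0" --pt "0.3 0 0 0 0 0 0"

```text
time_s: 14.1
position: [557.8, 225.3, 55.4]
tool_rot: [0.175, 0.0, 0.985, 0.001]
force: [-1.0, -0.1, -0.3]
finger_gap: 29.9
```

```bash
python3 chk.py; python3 - <<'E'
from place import *
ims={n:arm.grab_frame(n) for n in C}
cv2.imwrite("pics/s9.png",cv2.resize(ims['side'][150:270,260:400],None,fx=5,fy=5,interpolation=cv2.INTER_CUBIC))
E
```

```text
t 14.1 gap 29.87110749691774 F [-1.  -0.1 -0.3] M [-0.    1.06 -0.07]
tilt 0.13303478620364845 lip dev [ 72.2 265.5 -68.4] bin [606.7 225.4   5.5] q [ 0.76  0.29 -0.56  0.5  -0.52 -1.17]
```

View pics/s9.png

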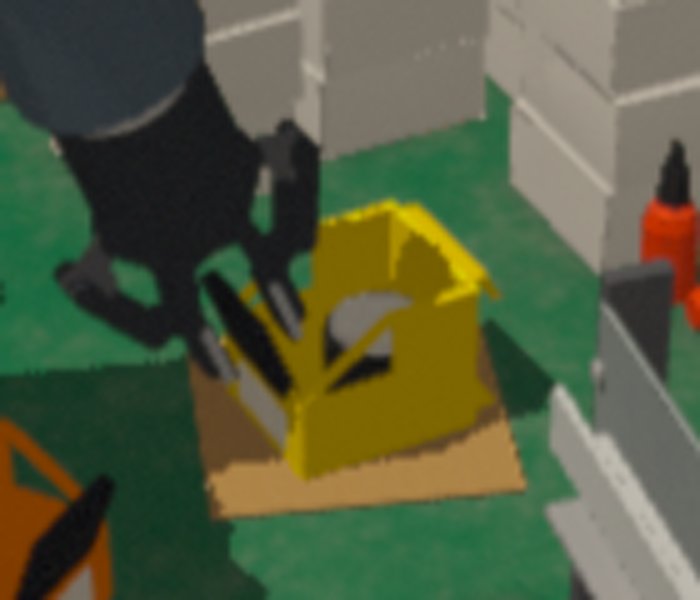

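The bin stands on the card and the fingers (tips at about (235,380) and (290,330)) are clear of the plate on both sides. Backing out along the plate.

>>> send_rows --pt "0.3 0 0 -0.01 0 0 0" --pt "0.3 0 0 -0.03 0 0 0" --pt "0.3 0 0 -0.06 0 0 0" --pt "0.3 0 0 -0.1 0 0 0" --pt "0.3 0 0 -0.15 0 0 0" --pt "0.3 0 0 -0.2 0 0 0" --pt "0.3 0 0 -0.25 0 0 0" --pt "0.3 0 0 -0.25 0 0 0"

```text
time_s: 15.2
position: [489.4, 226.5, 247.6]
tool_rot: [0.177, 0.0, 0.984, 0.004]
force: [-0.0, -0.2, -1.1]
finger_gap: 30.2
```

```bash
python3 - <<'E'
from place import *
print(s['position'],s['force'],s['qvel'].round(3))
ims={n:arm.grab_frame(n) for n in C}
cv2.imwrite("pics/s10.png",ims['side']); cv2.imwrite("pics/t10.png",ims['top'])
for n in C:
    for q in("yellow_bin","cup","tape","plug"):
        for r in arm.outline_of(n,q)[:2]: print(n,q,round(r['confidence'],2),np.round(r['pixel'],1))
E
```

```text
[489.4461651  226.52951638 247.64182913] [-0.02882231 -0.23553549 -1.13046462] [-0.015  0.045 -0.07  -0.023  0.04  -0.004]
side yellow_bin 0.69 [333.3 220.2]
side cup 0.68 [235.8 198.6]
side tape 0.74 [264.  324.2]
side plug 0.7 [386.5 313.6]
side plug 0.52 [329.1 217.9]
top yellow_bin 0.64 [280.3 193.6]
top cup 0.79 [190.5 268.4]
top tape 0.75 [358.5 298.4]
top plug 0.78 [265.8 195.2]
```

View pics/s10.png

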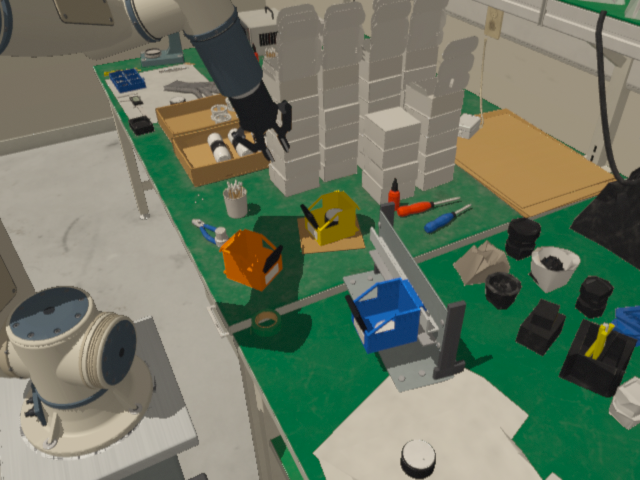

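View pics/t10.png

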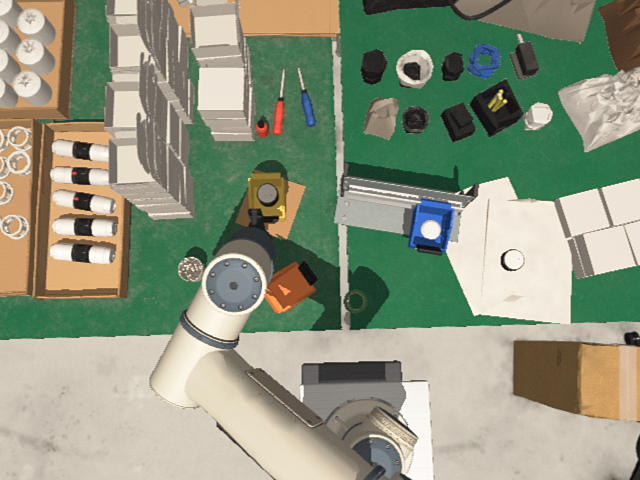

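```bash
python3 - <<'E'
from place import *
def B(P): return np.atleast_2d(P)+[606,225,4]
for n,x0,y0,s_ in(("side",270,160,5),("top",210,150,5)):
    im=cv2.imread(f"pics/{n}10.png"); im=cv2.resize(im[y0:y0+110,x0:x0+120],None,fx=s_,fy=s_,interpolation=cv2.INTER_CUBIC)
    def poly(P,c): cv2.polylines(im,[((proj(n,P)-[x0,y0]+.5)*s_).astype(np.int32)],True,c,1)
    q=[(47,42),(47,-42),(-47,-42),(-47,42)]
    poly(B([(a,b,0) for a,b in q]),(255,0,255)); poly(B([(47,42,80),(47,-42,80),(47,-42,0),(47,42,0)]),(255,0,255)); poly(B([(-47,42,45),(-47,-42,45),(-47,-42,0),(-47,42,0)]),(255,0,255))
    Rc=Rot.from_euler('z',-20.8,degrees=True); poly(Rc.apply([(75,70,4),(75,-70,4),(-75,-70,4),(-75,70,4)])+[606,225,0],(0,255,0))
    cv2.imwrite(f"pics/v_{n}.png",im)
a,b=cv2.imread("pics/v_side.png"),cv2.imread("pics/v_top.png"); cv2.imwrite("pics/v.png",cv2.resize(np.hstack([a,b]),(800,367)))
E
```

```text
[ WARN:0@0.164] global loadsave.cpp:275 findDecoder imread_('pics/side10.png'): can't open/read file: check file path/integrity
Traceback (most recent call last):
TypeError: 'NoneType' object is not subscriptable
```

>>> send_rows --pt "0.3 0 0 0 0 0 0" --pt "0.3 0 0 0 0 0 0"

```text
time_s: 15.95
position: [489.0, 224.9, 242.5]
tool_rot: [0.174, 0.0, 0.985, 0.0]
force: [0.6, 0.4, -0.8]
finger_gap: 29.9
```

```bash
python3 - <<'E'
from place import *
def B(P): return np.atleast_2d(P)+[606,225,4]
for n,x0,y0,s_ in(("side",270,160,5),("top",210,150,5)):
    im=cv2.imread(f"pics/{n[0]}10.png"); im=cv2.resize(im[y0:y0+110,x0:x0+120],None,fx=s_,fy=s_,interpolation=cv2.INTER_CUBIC)
    def poly(P,c): cv2.polylines(im,[((proj(n,P)-[x0,y0]+.5)*s_).astype(np.int32)],True,c,1)
    q=[(47,42),(47,-42),(-47,-42),(-47,42)]
    poly(B([(a,b,0) for a,b in q]),(255,0,255)); poly(B([(47,42,80),(47,-42,80),(47,-42,0),(47,42,0)]),(255,0,255)); poly(B([(-47,42,45),(-47,-42,45),(-47,-42,0),(-47,42,0)]),(255,0,255))
    Rc=Rot.from_euler('z',-20.8,degrees=True); poly(Rc.apply([(75,70,4),(75,-70,4),(-75,-70,4),(-75,70,4)])+[606,225,0],(0,255,0))
    cv2.imwrite(f"pics/v_{n}.png",im)
a,b=cv2.imread("pics/v_side.png"),cv2.imread("pics/v_top.png"); cv2.imwrite("pics/v.png",cv2.resize(np.hstack([a,b]),(800,367)))
E
```

```text
(no output)
```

View pics/v.png

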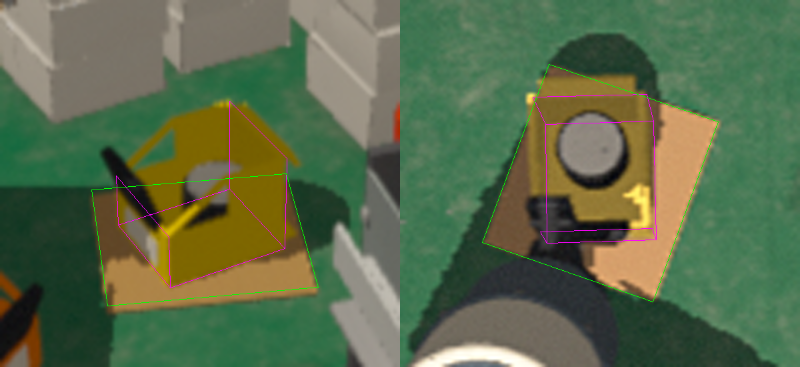

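```bash
python3 - <<'E'
from place import *
for n in C: cv2.imwrite(f"pics/{n[0]}11.png",arm.grab_frame(n))
O=[]
for n,x0,y0,s_ in(("side",285,175,7),("top",225,155,7)):
    im=cv2.imread(f"pics/{n[0]}11.png"); im=cv2.resize(im[y0:y0+85,x0:x0+85],None,fx=s_,fy=s_,interpolation=cv2.INTER_CUBIC); im=cv2.convertScaleAbs(im,alpha=1.6)
    for (ox,oy),col in (((606,225),(255,0,255)),((615,233),(255,255,0))):
        def B(P): return np.atleast_2d(P)+[ox,oy,4]
        def poly(P,c): cv2.polylines(im,[((proj(n,P)-[x0,y0]+.5)*s_).astype(np.int32)],True,c,1)
        poly(B([(47,42,80),(47,-42,80),(47,-42,0),(47,42,0)]),col); poly(B([(-47,42,45),(-47,-42,45),(-47,-42,0),(-47,42,0)]),col)
    O.append(im)
cv2.imwrite("pics/v2.png",cv2.resize(np.hstack(O),(800,400)))
E
```

```text
(no output)
```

View pics/v2.png

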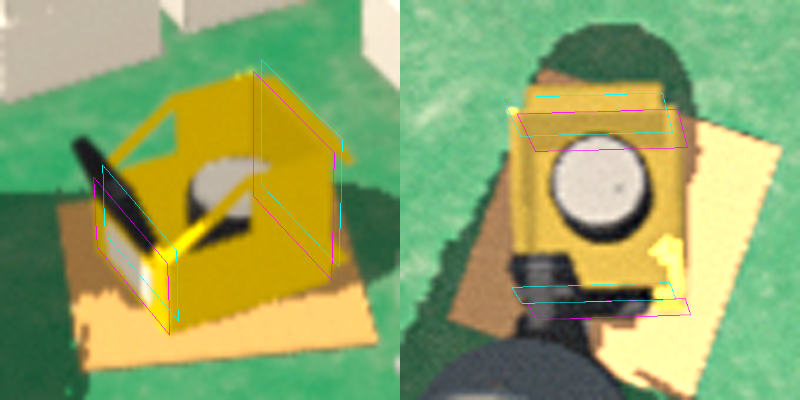

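Side view: the wireframe at the intended pose falls on the bin. Top view: it is off by less than about 10 mm. The bin is level, the plug is inside, and the other things are where they were, so I'm handing in.

```bash
python3 -c "
from workcell import arm
print(arm.job_done()); print(arm.state()['time_s'])"
```

```text
the job is handed in; nothing more can be done
None
the job is handed in; nothing more can be done
```

The yellow bin is off the rack and standing level on the brown card with the plug inside, and the job was handed in at about 16 s of the 53 s allowed. No verdict is reported, so success rests on my own checks.

**What I did:**
- I pinched the bin by its grip plate and swung it about its lip to 24° with the lip still on the ledge. By my estimate from the arm's pose, the lip moved less than 1 mm.
- I then lifted it about 100 mm and carried it level to the card. I lowered it until it touched with a few newtons, let go, and backed the gripper out.

**Last checks:**
- In the pictures the bin is level on the card with the plug inside. The blue bin is still hanging, the cup is where it was, and the gripper touches nothing.
- **Bin position:** the side camera agrees with the intended spot at the card's centre. The top camera puts the bin some 3–10 mm away from it, so the two views disagree slightly. My worst estimate is 14 mm off centre, against the 30 mm allowed.
- **Tape:** the outlines disagreed. The side camera showed it unmoved. The top camera's outline of it shifted about 10 pixels between the first and last pictures, with the tape then in the arm's shadow. In the pictures it looks unmoved and the arm never came near it.

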